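Fit a spacer sleeve and hold a spread snap ring at its groove

TASK

Slide the tall spacer sleeve over the upright stub shaft of the gear housing until it is fully home on the housing, and let go of it. Then take the snap ring pliers out of their stand by their two grips, squeezing them fully so that the snap ring on their tips spreads, pass the spread ring from above over the shaft and lower it gently until it is level with the groove, down at the top face of the sleeve. Finish there still holding the pliers upright, fully squeezed and not pressing hard on the sleeve; leave the flat washer, the screw tray and the screwdriver alone.

Things in the scene. Friction and masses are not known exactly. Their poses are not given: they have to be found in the camera images.
- shaft_seat (a point): Centre of the flat aluminium shoulder (64 mm across, 30 mm above the bench) on top of the fixed black square gear housing (96 x 96 mm), on the axis of the upright steel stub shaft. The sleeve's underside belongs here. z is up; the shaft is 30 mm in diameter.
- groove (a point): Middle of the ring groove on the shaft axis, 57.5 mm above the bench (27.5 mm above the shoulder). The groove is 7 mm high and 26 mm in diameter; its lower edge is level with the top of the sleeve when the sleeve is home. z is up.
- shaft_top (a point): Top of the stub shaft on its axis, 82 mm above the bench; the top 6 mm are chamfered from 30 to 22 mm diameter.
- sleeve: Plain aluminium spacer sleeve standing on the bench: outside 48 mm, bore 33 mm, 24 mm tall, 140 g. Origin at the centre of its underside, z along the bore.
- stand: Fixed grey pliers stand: base 75 x 110 mm, 8 mm thick, with two posts 90 mm tall, 68 mm apart along y, each with low lips (to 96 mm) in front of and behind the pliers' cross bar; open upwards, so the pliers lift straight out. Origin at the underside centre, z up.
- pliers: Snap ring pliers (250 g), upright in the stand, tips down. Origin on their centre line under the dark steel cross bar (20 x 80 x 8 mm, along y) that rests on the stand's posts, 90 mm above the bench. z points up to the grips, y runs from grip to grip. The tips carry the snap ring, which stays on them and lies to the +x side; its underside, 62 mm below the origin, is the lowest point.
- ring_centre (a point): Centre of the dark steel snap ring (4 mm thick, mid-height), fixed in the pliers' frame 32 mm to the +x side of their centre line and 60 mm below their origin; axes as the pliers. Its two leaves overlap at the back: relaxed, the opening is 26 mm wide along y, too narrow for the shaft; fully spread it is round and flat, 37 mm inside, 48 mm outside.
- spread (a joint): Angle of one pliers lever (the other mirrors it): 0 rad relaxed, 0.09 rad fully squeezed with the ring fully spread. A spring pushes the grips open: each needs about 3 N at first and 8 N fully squeezed, with a hard stop there, so a grip force of 20 to 40 N holds them safely at the stop.
- washer: Flat steel washer lying on the bench, outside 62 mm, bore 36 mm, 6 mm thick: not part of this job. Origin at its underside centre.
- tray: Open clear plastic tray, 80 x 110 x 22 mm, with small black screws: not part of this job. Origin at its underside centre.
- driver: Screwdriver lying on the bench: not part of this job. About 200 mm long, lying along its x, black handle to -x; origin near its middle, at the underside.
- grips (a point): Midway between the two black rubber grips (each 14 mm wide along x, 10 mm thick, from 22 mm above to 28 mm below this point), 65 mm above the pliers' origin; axes as the pliers. Grip the outer faces, closing along y: 51 mm overall when relaxed, 40 mm and parallel when fully squeezed.
Mind the look-alikes: they are no part of the job. What is meant by the sleeve is not orange or purple, and is the larger of those in its own colour.

How it is judged:
By the outcome, as a careful person would: the job done as asked, in the order asked, and still so for the second after the job is handed in, while the arm keeps its last pose, push and grip.
It also fails if it takes over 59 s, if anything falls off the work surface, if the arm or the gripper's body presses on something with over 40 N, if the wrist force passes 120 N, or if a joint passes its speed limit or range.

ROBOT

A 6-joint arm with a two-finger parallel gripper is mounted at the origin on the work surface. World frame = base frame: x ahead of the robot, y to its left, z up, the work surface at z = 0. Lengths are in mm, angles in degrees, forces in N, time in s.
With the tool pointing down it reaches from about 300 to 850 mm from the base axis. Payload 4.2 kg.
Tool frame: the origin (TCP) lies midway between the tips of the shut fingers; the grasp point (between the pads) lies 19 mm behind it (env.grip_depth is the distance from the TCP to the grasp point, in mm); z points along the fingers, y is the line along which they close (so a half turn about z gives the same grasp; the last joint's range is limited). The gripper opens to 91 mm and grips with 3 to 60 N. Pads are 32 mm wide; open, the fingers measure 118 mm over their backs; the gripper's body (76 mm by 178 mm) begins 60 mm behind the grasp point.
Start: joints at [-70.818, 18.312, 89.639, -0, 72.044, -1.146], TCP at [199.762, -539.205, 180.176] pointing down, gripper open.
Joint ranges: [-177.97, 177.97], [-48.28, 115.42], [12.27, 149.76], [-77.06, 257.06], [2.81, 150.46], [-146.56, 146.56]. Speed limits (degrees/s): [147.25, 147.25, 180, 180, 180, 180].

INTERFACE

Orientations are given as [roll, pitch, yaw] about the fixed x, y, z axes, in that order (R = Rz(yaw) Ry(pitch) Rx(roll)).
In Python, from workcell import env, eyes gives the robot as it stands.
- The arm moves only by the tool send_rows, never from a script. Its argument "motion" is a list of rows, each a list of 7 numbers: the shift along the world's x, y, z normalised to -1 to 1, where 1 is 0.5 m, then the turn, a rotation vector about the world's x, y, z normalised to -1 to 1, where 1 is 60 degrees, then the opening, from -1 (shut) to 1 (fully open). A call has 1 to 20 rows; each row is the pose to reach, as a shift and turn from the pose commanded when the call began; what a row does not reach only later rows make up. A row lasts 1/8 s, in which the tool goes at most 62.5 mm and 10.7 degrees, less where a joint would pass 70% of its speed; a pose out of reach is approached as far as the arm can. A call with a number of a shift or a turn outside -1 to 1 is refused whole. A call with a gripper value outside its range is refused whole. The fingers move at their own pace and stop on an object; "squeeze" is the grip in N (left out, the last holds). Time passes only in rows, so rows that repeat a pose let the fingers close. It gives the time, the measured TCP pose, the force, the opening and the grip force at its end, in the units of the state.
- env.state(): the state, without advancing time (a new reading comes with each control period).
- eyes.grab_frame(name): name is "scene" or "side" or "wrist"; returns a dict with "pixels" (420x560x3 uint8, red, green, blue), "depth" (420x560 float32, mm along the optical axis (not along the pixel's ray), 0 where there is no reading), "fx", "fy", "cx", "cy" (pixels), "R" (3x3) and "t" (3): a world point X has camera coordinates R X + t; the wrist camera has in their place "T_tool_cam" (4x4, takes a point from camera to tool coordinates, whose origin is the TCP and whose axes are the flange's). Camera axes: x right, y down, z forward; pixel columns grow to the right and rows downward; lengths in mm; the calibration is good to about 2 mm. A picture is of the moment at which its call begins: read the wrist's pose just before it.
- env.job_done(): hands the job in; it is judged then, once.
The state is a dict: "time_s": time; "qpos": joint angles; "qvel": joint speeds; "effort": joint torques, N m; "ee_pos": TCP position; "ee_rot": TCP orientation; "force": force on the tool from outside, world axes, zero at the start; "torque": the same for the moment, N m; "gripper_width": finger opening in mm; "gripper_force": force on a finger pad.
Only numpy, scipy, OpenCV 4.12 (cv2) and the standard library are available. Lean on these libraries where they do the work, as an engineer would, in place of code of your own. Each camera call takes 0.05 s, during which the arm holds its last target. There are 200 camera calls.

## Working session

There is one attempt and no reset: what is moved stays moved. The work goes in short steps, Python scripts to look and compute and a tool call to move; the robot and the scene stay as the last step left them, time stands still between calls to the robot, and variables do not carry over. Pictures are saved under pics/ and viewed, at most 10 in all, crops included, and the job is handed in when it is done.

Besides the shell and the picture viewer there is one more tool, called as name(argument=value, ...), one argument or row to a line, values as JSON. send_rows: Moves the arm, as the interface text tells. Its arguments: {"type":"object","properties":{"motion":{"type":"array"},"squeeze":{"type":"number"}},"required":["motion"]}

```bash
ls; mkdir -p pics
cat > h.py <<'E'
import numpy as np, cv2
from workcell import env, eyes
def save(f,n): cv2.imwrite('pics/'+n, f['pixels'][:,:,::-1])
def cloud(f, wrist=None):
    d=f['depth'].astype(float); v,u=np.mgrid[:d.shape[0],:d.shape[1]]
    P=np.stack([(u-f['cx'])/f['fx']*d,(v-f['cy'])/f['fy']*d,d],-1)
    return (P-f['t'])@np.array(f['R'])
E
python3 - <<'E'
from h import *
np.set_printoptions(suppress=True,precision=3)
print(env.state())
for n in ['scene','side']:
    f=eyes.grab_frame(n); save(f,n+'0.png'); np.savez('pics/'+n+'0.npz',**f)
    print(n,f['fx'],f['cx'],f['cy'],f['R'],f['t'])
E
```

```text
pics
{'time_s': 0.0, 'qpos': array([-70.816,  18.352,  89.706,  -0.002,  72.044,  -1.147]), 'qvel': array([ 0.083, -0.025, -0.011,  0.13 ,  0.031, -0.013]), 'effort': array([ -0.   , -41.246, -23.197,   0.073,   0.046,  -0.   ]), 'ee_pos': array([ 199.568, -538.653,  179.323]), 'ee_rot': array([-179.898,    0.   ,   20.332]), 'force': array([-0.19 , -0.176, -0.746]), 'torque': array([-0.023, -0.012,  0.   ]), 'gripper_force': 0.0, 'gripper_width': 91.16096838837743}
scene 395.3999387051519 275.5421580694818 213.90686391360646 [[-0.362  0.932  0.002]
 [ 0.794  0.309 -0.523]
 [-0.488 -0.188 -0.852]] [ 209.142 -397.287 1147.172]
side 433.8953671450798 276.30589415088866 213.1717112926455 [[ 0.875 -0.485  0.005]
 [-0.336 -0.614 -0.714]
 [ 0.349  0.623 -0.7  ]] [-534.257  294.461  702.826]
```

View pics/scene0.png

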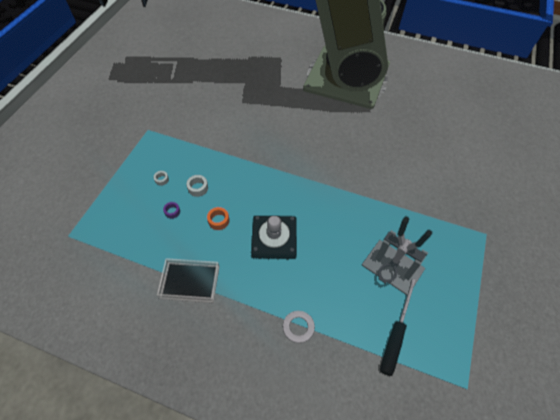

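View pics/side0.png

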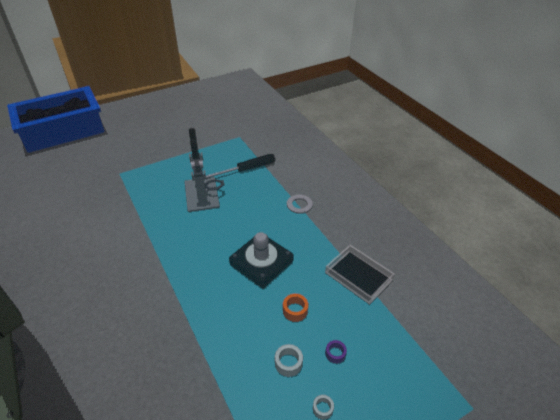

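The scene view shows these sleeve-like things: large silver (197,184), small silver (161,177), orange (218,218), purple (172,210), and the washer (299,326). I choose the large silver one (side view 289,360). The housing is at (274,237), the pliers stand at (395,260) and the ring at (387,274).

```bash
cat > m.py <<'E'
from h import *
np.set_printoptions(suppress=True,precision=1)
px={'scene':dict(sleeve=(197,184),small=(161,177),house=(274,237),stand=(397,258)),'side':dict(sleeve=(289,360),small=(323,406),house=(261,258),stand=(204,185))}
r={'sleeve':16,'small':12,'house':34,'stand':55}
ims=[]
for n in px:
    f=dict(np.load(f'pics/{n}0.npz')); W=cloud(f); ok=f['depth']>0
    v,u=np.mgrid[:420,:560]
    for k,(a,b) in px[n].items():
        m=ok&(abs(u-a)<r[k])&(abs(v-b)<r[k]); P=W[m]
        bands={'sleeve':[(17,28)],'small':[(8,30)],'house':[(12,26),(27,34),(77,90)],'stand':[(4,12),(80,103),(110,185),(22,40)]}[k]
        for lo,hi in bands:
            Q=P[(P[:,2]>lo)&(P[:,2]<hi)]
            if len(Q)<4: print(n,k,lo,len(Q));continue
            (c,s,ang)=cv2.minAreaRect(Q[:,:2].astype(np.float32)); 
            print(n,k,(lo,hi),len(Q),'rect c',np.array(c),np.array(s),round(ang,1),'med',np.median(Q,0),'circ',np.array(cv2.minEnclosingCircle(Q[:,:2].astype(np.float32))[0]))
    im=f['pixels'][:,:,::-1]
    for k in ('sleeve','stand'):
        a,b=px[n][k]; ims.append(cv2.resize(im[max(b-50,0):b+50,max(a-60,0):a+60],(396,296),interpolation=cv2.INTER_CUBIC))
cv2.imwrite('pics/crop.png',np.vstack([np.hstack(ims[:2]),np.hstack(ims[2:])]))
E
python3 m.py
```

```text
scene sleeve (17, 28) 203 rect c [ 512.7 -223.3] [47.2 46.2] 26.0 med [ 514.2 -223.1   24.7] circ [ 511.4 -222.6]
scene small (8, 30) 123 rect c [ 520.7 -314.7] [32.7 30.7] 32.0 med [ 521.6 -315.3   16.5] circ [ 520.6 -315.8]
scene house (12, 26) 375 rect c [573.4  -5.9] [98.1 95.8] 19.9 med [604.3   7.8  24.5] circ [573.8  -5.2]
scene house (27, 34) 965 rect c [574.5  -6.5] [95.4 92.4] 19.8 med [582.8  -0.   29.1] circ [574.8  -5.9]
scene house (77, 90) 134 rect c [574.7  -5.5] [23.8 27.3] 30.1 med [575.6  -5.1  82.6] circ [574.2  -6.1]
scene stand (4, 12) 1695 rect c [510.4 260.1] [269.6 244.7] 16.1 med [546.9 247.6   8.2] circ [516.4 261.8]
scene stand (80, 103) 501 rect c [544.1 249.6] [81.5 32.8] 74.2 med [548.5 250.   98.1] circ [545.2 250.2]
scene stand (110, 185) 335 rect c [544.5 248.5] [53.9 14.4] 74.2 med [545.  243.4 151.2] circ [543.5 248.7]
scene stand (22, 40) 268 rect c [558.1 241.1] [65.3 68.9] 37.0 med [563.9 242.   31.9] circ [560.  245.9]
side sleeve (17, 28) 386 rect c [ 511.1 -221.8] [47.  45.6] 59.5 med [ 510.1 -222.7   23.8] circ [ 511.7 -221.4]
side small (8, 30) 253 rect c [ 520.6 -313.3] [32.  31.5] 57.2 med [ 520.7 -313.3   16.6] circ [ 520.8 -313.4]
side house (12, 26) 639 rect c [572.4  -4.1] [97.1 98. ] 19.2 med [553.6 -32.3  24.4] circ [572.8  -4.3]
side house (27, 34) 675 rect c [573.1  -6.7] [93.5 90.5] 19.0 med [563.8 -16.6  29.5] circ [571.4  -7.7]
side house (77, 90) 130 rect c [572.6  -4.9] [27.4 26. ] 8.0 med [571.4  -6.8  81.3] circ [572.6  -4.3]
side stand (4, 12) 819 rect c [573.3 302.9] [406.5 271.9] 66.5 med [538.1 240.2   7.9] circ [599.1 287.8]
side stand (80, 103) 291 rect c [545.3 144. ] [ 52.8 304.2] 0.9 med [539.6 226.3  96.4] circ [553.7 144.1]
side stand (110, 185) 205 rect c [542.6 248. ] [50.4 13.7] 73.1 med [539.2 230.4 157.2] circ [542.1 248.3]
side stand (22, 40) 266 rect c [591.2 202.8] [288.6 132.8] 60.1 med [581.9 246.2  28.5] circ [647.3 170.6]
```

View pics/crop.png

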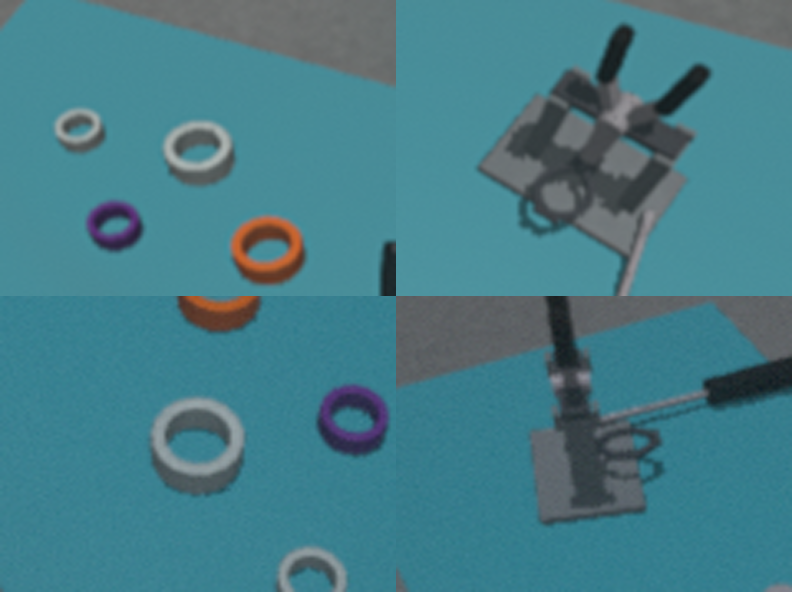

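The crop confirms it: the large plain sleeve is at about (512,-222), with the orange one nearby. The shaft is at about (573.5,-5), and the pliers are at about (543.5,248.4) with yaw about -16. I'll move above the sleeve.

send_rows(
  motion=[
    [0.624, 0.634, -0.02, 0, 0, 0, 1],
    [0.624, 0.634, -0.02, 0, 0, 0, 1],
    [0.624, 0.634, -0.02, 0, 0, 0, 1],
    [0.624, 0.634, -0.02, 0, 0, 0, 1],
    [0.624, 0.634, -0.02, 0, 0, 0, 1],
    [0.624, 0.634, -0.02, 0, 0, 0, 1],
    [0.624, 0.634, -0.02, 0, 0, 0, 1],
    [0.624, 0.634, -0.02, 0, 0, 0, 1],
    [0.624, 0.634, -0.02, 0, 0, 0, 1],
    [0.624, 0.634, -0.02, 0, 0, 0, 1],
    [0.624, 0.634, -0.02, 0, 0, 0, 1],
    [0.624, 0.634, -0.02, 0, 0, 0, 1],
  ],
  squeeze=20,
)

```text
time_s: 1.6
ee_pos: [511.2, -223.0, 170.3]
ee_rot: [180.0, -0.0, 20.2]
force: [0.1, -0.5, 0.4]
gripper_width: 91.3
gripper_force: 0.0
```

```bash
cat >> h.py <<'E'
from scipy.spatial.transform import Rotation as Ro
np.set_printoptions(suppress=True,precision=2)
def wrist(name):
    s=env.state(); f=eyes.grab_frame('wrist'); save(f,name)
    d=f['depth'].astype(float); v,u=np.mgrid[:d.shape[0],:d.shape[1]]
    P=np.stack([(u-f['cx'])/f['fx']*d,(v-f['cy'])/f['fy']*d,d],-1)
    T=np.array(f['T_tool_cam']); P=P@T[:3,:3].T+T[:3,3]
    R=Ro.from_euler('xyz',s['ee_rot'],degrees=True).as_matrix()
    W=P@R.T+s['ee_pos']; W[d<=0]=np.nan
    return s,f,W
def circ(Q):
    A=np.c_[2*Q[:,:2],np.ones(len(Q))]; x=np.linalg.lstsq(A,(Q[:,:2]**2).sum(1),rcond=None)[0]
    return x[:2],np.sqrt(x[2]+x[0]**2+x[1]**2)
def near(W,x,y,r,lo,hi):
    return (np.hypot(W[...,0]-x,W[...,1]-y)<r)&(W[...,2]>lo)&(W[...,2]<hi)
E
python3 - <<'E'
from h import *
s,f,W=wrist('w1.png'); print(s['ee_pos'],s['ee_rot'],f['T_tool_cam'],s['force'])
for r in (30,40):
  m=near(W,512,-222.4,r,18,29); Q=W[m]; print(len(Q),np.median(Q,0),cv2.minAreaRect(Q[:,:2].astype(np.float32)),cv2.minEnclosingCircle(Q[:,:2].astype(np.float32)))
m=near(W,512,-222.4,60,-8,8);print('bench',np.median(W[m],0))
E
```

```text
[ 511.21 -223.01  170.32] [179.99  -0.    20.24] [[   0.     -0.97   -0.25   67.39]
 [   1.      0.     -0.     -0.63]
 [   0.     -0.25    0.97 -204.64]
 [   0.      0.      0.      1.  ]] [ 0.1  -0.51  0.38]
916 [ 509.71 -219.6    23.8 ] ((509.49615478515625, -219.80015563964844), (46.96928024291992, 46.887603759765625), 74.27398681640625) ((509.14630126953125, -219.88706970214844), 23.990638732910156)
916 [ 509.71 -219.6    23.8 ] ((509.49615478515625, -219.80015563964844), (46.96928024291992, 46.887603759765625), 74.27398681640625) ((509.14630126953125, -219.88706970214844), 23.990638732910156)
bench [ 515.73 -221.63    0.87]
```

View pics/w1.png

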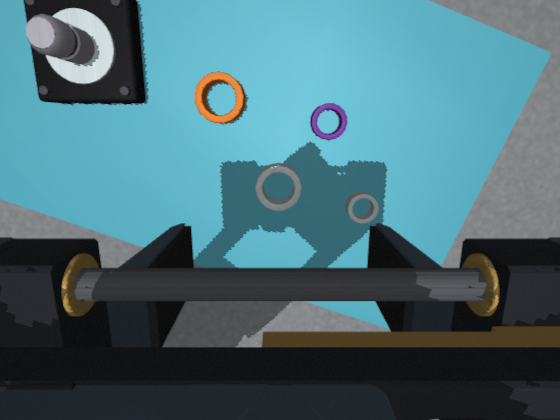

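Wrist view: the target sleeve is at (278,188), between the open fingers. The small silver one is at (362,208), orange at (219,97), purple at (328,121), and the shaft is at top left. I'll descend and grip.

send_rows(
  motion=[
    [-0.0026, 0.0024, -0.1, 0, 0, 0, 0.6],
    [-0.0026, 0.0024, -0.2, 0, 0, 0, 0.6],
    [-0.0026, 0.0024, -0.28, 0, 0, 0, 0.6],
    [-0.0026, 0.0024, -0.32, 0, 0, 0, 0.6],
    [-0.0026, 0.0024, -0.332, 0, 0, 0, 0.6],
    [-0.0026, 0.0024, -0.332, 0, 0, 0, 0.6],
    [-0.0026, 0.0024, -0.332, 0, 0, 0, -0.2],
    [-0.0026, 0.0024, -0.332, 0, 0, 0, -0.2],
    [-0.0026, 0.0024, -0.332, 0, 0, 0, -0.2],
    [-0.0026, 0.0024, -0.332, 0, 0, 0, -0.2],
    [-0.0026, 0.0024, -0.332, 0, 0, 0, -0.2],
  ],
  squeeze=20,
)

```text
time_s: 3.02
ee_pos: [510.5, -221.0, 4.2]
ee_rot: [180.0, -0.0, 20.3]
force: [-0.0, 0.6, -0.7]
gripper_width: 36.5
gripper_force: 0.0
```

Run:
```python
from h import *
s,f,W=wrist('w2.png'); g=eyes.grab_frame('side'); 
a=g['pixels'][300:420,200:400]; a=cv2.resize(a,(500,300)); b=cv2.resize(f['pixels'],(400,300))
cv2.imwrite('pics/w2c.png',np.hstack([cv2.resize(a,(400,300)),b])[:,:,::-1]); print(s['gripper_width'],s['gripper_force'],s['torque'])
C=cloud(g); m=near(C,512,-222,60,17,28); print(m.sum(), np.nanmedian(C[m],0))
```

```text
36.489847308139744 0.0 [-0.05  0.01  0.01]
219 [ 498.42 -225.65   23.87]
```

View pics/w2c.png

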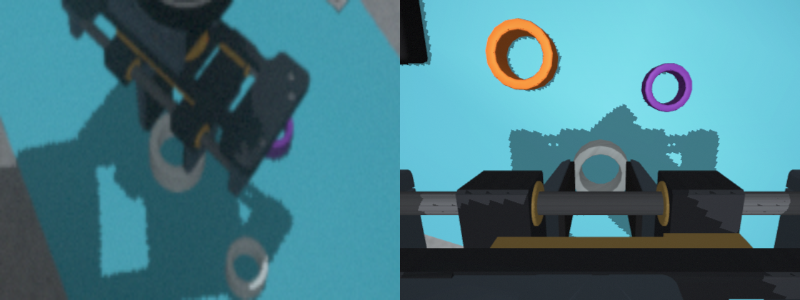

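Run:
```python
from h import *
s,f,W=wrist('w3.png')
m=near(W,512,-222,60,17,29); Q=W[m]; print(len(Q),np.median(Q,0),Q.min(0),Q.max(0))
R=Ro.from_euler('xyz',s['ee_rot'],degrees=True).as_matrix()
T=(Q-s['ee_pos'])@R; print('tool',np.percentile(T,[2,50,98],axis=0))
v,u=np.nonzero(m); print('px',u.min(),u.max(),v.min(),v.max())
# finger heights / clouds near TCP
A=(W-s['ee_pos'])@R
k=(abs(A[...,1])<45)&(abs(A[...,0])<60)&(A[...,2]>-70)&(A[...,2]<-25)
print(k.sum(), np.percentile(A[k],[2,50,98],axis=0))
cv2.imwrite('pics/w3c.png',cv2.resize(f['pixels'][180:350,180:380,::-1],(800,600),interpolation=cv2.INTER_CUBIC))
```

```text
2105 [ 519.41 -214.61   23.71] [ 489.98 -243.09   17.01] [ 533.48 -196.49   26.14]
tool [[-15.59 -20.57 -21.08]
 [ 10.66  -1.45 -19.55]
 [ 22.57  18.32 -13.44]]
px 242 318 201 267
1743 [[-14.96 -28.49 -69.61]
 [ 14.95  17.11 -55.38]
 [ 16.69  26.41 -35.07]]
```

View pics/w3c.png

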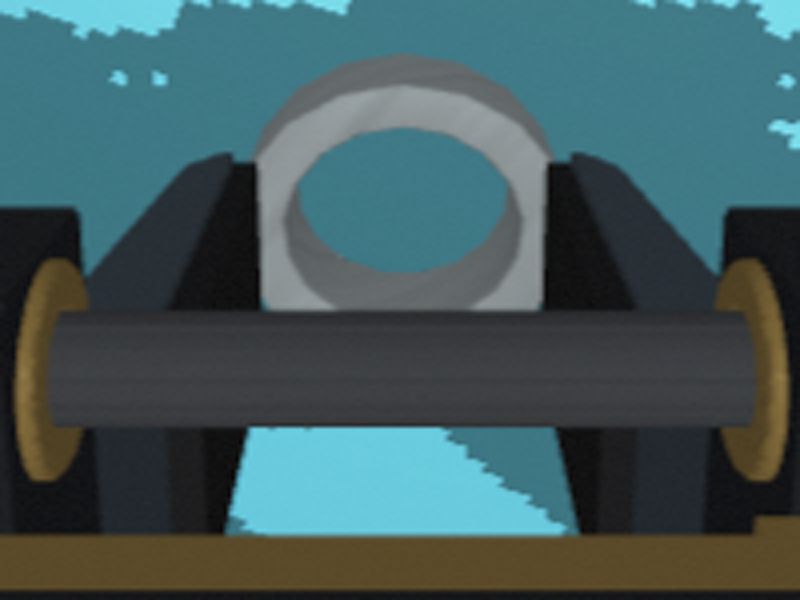

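The pads appear to overlap the sleeve sides, with no contact force and the fingers at the commanded opening. I'll command a full close with a modest grip to see whether they contact.

send_rows(
  motion=[
    [0, 0, 0, 0, 0, 0, -0.3],
    [0, 0, 0, 0, 0, 0, -0.3],
  ],
  squeeze=20,
)

```text
time_s: 3.42
ee_pos: [510.4, -221.0, 4.1]
ee_rot: [180.0, 0.0, 20.3]
force: [-0.3, -0.7, 0.6]
gripper_width: 31.8
gripper_force: 0.0
```

Run:
```python
from h import *
s,f,W=wrist('w4.png')
R=Ro.from_euler('xyz',s['ee_rot'],degrees=True).as_matrix(); A=(W-s['ee_pos'])@R
for v in (222,226,230,236,245,255):
    print(v,[tuple(np.round(A[v,u]).tolist()) for u in (228,234,240,246,252,258)])
m=near(W,512,-222,60,17,29); v,u=np.nonzero(m); print(u.min(),u.max(),v.min(),v.max(),A[m].min(0),A[m].max(0))
g=eyes.grab_frame('side'); C=cloud(g); m=near(C,512,-222,60,17,28);print(m.sum(),C[m].min(0),C[m].max(0))
cv2.imwrite('pics/w4c.png',np.hstack([cv2.resize(f['pixels'][180:300,200:360],(400,300),interpolation=2),cv2.resize(g['pixels'][310:410,220:353],(400,300),interpolation=2)])[:,:,::-1])
```

```text
222 [(5.0, -33.0, 4.0), (6.0, -30.0, 4.0), (6.0, -26.0, 2.0), (12.0, -20.0, -20.0), (12.0, -16.0, -19.0), (12.0, -13.0, -19.0)]
226 [(3.0, -33.0, 3.0), (17.0, -24.0, -41.0), (16.0, -21.0, -39.0), (15.0, -18.0, -35.0), (10.0, -16.0, -20.0), (3.0, -15.0, 4.0)]
230 [(16.0, -26.0, -46.0), (16.0, -23.0, -46.0), (15.0, -20.0, -42.0), (15.0, -17.0, -42.0), (8.0, -16.0, -21.0), (1.0, -15.0, 3.0)]
236 [(17.0, -24.0, -56.0), (16.0, -22.0, -54.0), (15.0, -20.0, -50.0), (13.0, -17.0, -45.0), (4.0, -17.0, -18.0), (-3.0, -15.0, 2.0)]
245 [(16.0, -23.0, -67.0), (16.0, -20.0, -65.0), (14.0, -18.0, -62.0), (9.0, -17.0, -47.0), (-3.0, -17.0, -14.0), (-10.0, -15.0, 4.0)]
255 [(16.0, -21.0, -78.0), (15.0, -19.0, -75.0), (15.0, -17.0, -73.0), (4.0, -17.0, -47.0), (-7.0, -17.0, -19.0), (-11.0, -14.0, -9.0)]
242 317 200 267 [-17.11 -22.48 -21.69] [ 23.53  20.01 -12.87]
220 [ 488.2  -244.38   17.01] [ 529.15 -197.53   26.58]
```

View pics/w4c.png

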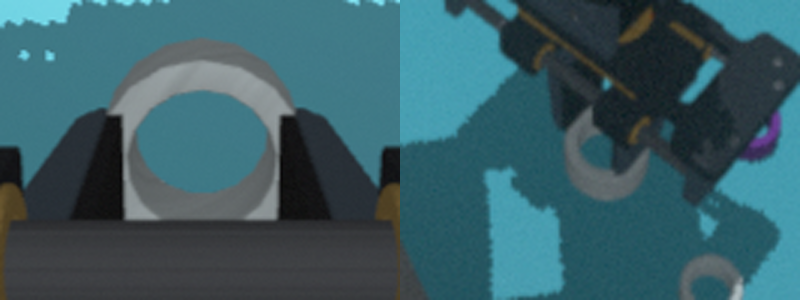

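Run:
```python
from h import *
print(env.grip_depth,[a for a in dir(env) if a[0]!='_'])
s,f,W=wrist('w5.png')
R=Ro.from_euler('xyz',s['ee_rot'],degrees=True).as_matrix(); A=(W-s['ee_pos'])@R
print(s['ee_pos'],s['qpos'])
m=(abs(A[...,1])<45)&(abs(A[...,1])>13)&(abs(A[...,0])<18)&(A[...,2]<-24)&(A[...,2]>-90)&(abs(W[...,2])<200)
Q=A[m]; o=Q[np.argsort(-Q[:,2])][:300]; 
for sgn in (-1,1):
    q=o[np.sign(o[:,1])==sgn]; print(sgn,len(q)); print(q[::max(1,len(q)//10)])
```

```text
18.8 ['Unreachable', 'grip_depth', 'job_done', 'state']
[ 510.46 -220.98    4.14] [-24.59  26.33 105.55  -0.    48.12  45.08]
-1 148
[[ 15.89 -22.44 -33.12]
 [ 16.49 -20.66 -35.12]
 [  9.39 -17.16 -36.24]
 [  5.98 -17.15 -37.24]
 [ 15.73 -20.38 -37.8 ]
 [ 16.5  -20.77 -38.62]
 [ 16.25 -23.16 -39.49]
 [ 14.99 -18.14 -40.41]
 [ 14.69 -18.08 -41.07]
 [ 10.73 -17.14 -41.62]
 [ 16.12 -21.33 -42.36]]
1 152
[[ 14.34  15.05 -33.22]
 [  8.97  15.03 -34.91]
 [  7.74  14.96 -36.03]
 [  2.22  14.98 -37.22]
 [ 16.31  19.11 -37.88]
 [ -2.54  14.94 -38.95]
 [ 16.46  22.32 -40.04]
 [ 16.16  20.28 -40.73]
 [ 16.37  22.64 -41.41]
 [ 15.59  18.17 -42.18]
 [  3.89  14.96 -42.86]]
```

Run:
```python
from h import *
s,f,W=wrist('w6.png')
R=Ro.from_euler('xyz',s['ee_rot'],degrees=True).as_matrix(); A=(W-s['ee_pos'])@R
for v in (265,275,285,295,305,320,330,340,350,360,380): print(v,[tuple(np.round(A[v,u]).tolist()) for u in (200,230,280,330)])
for n in ('side','scene'):
    g=eyes.grab_frame(n); B=(cloud(g)-s['ee_pos'])@R; ok=g['depth']>0
    for lo in range(-130,5,10):
        m=ok&(abs(B[...,1])<100)&(abs(B[...,0])<50)&(B[...,2]>lo)&(B[...,2]<=lo+10)
        if m.sum()>3: print(n,lo,m.sum(),B[m].min(0).round(),B[m].max(0).round())
```

```text
265 [(34.0, -19.0, -129.0), (15.0, -19.0, -84.0), (-17.0, -1.0, -11.0), (15.0, 18.0, -84.0)]
275 [(33.0, -19.0, -131.0), (31.0, -13.0, -128.0), (32.0, -1.0, -129.0), (32.0, 11.0, -129.0)]
285 [(30.0, -19.0, -131.0), (30.0, -13.0, -129.0), (29.0, -1.0, -129.0), (30.0, 11.0, -129.0)]
295 [(28.0, -19.0, -131.0), (27.0, -12.0, -130.0), (27.0, -1.0, -130.0), (27.0, 11.0, -129.0)]
305 [(26.0, -19.0, -132.0), (1.0, -19.0, -89.0), (-52.0, -1.0, 3.0), (2.0, 17.0, -91.0)]
320 [(21.0, -20.0, -130.0), (-5.0, -19.0, -90.0), (-63.0, -1.0, 3.0), (-4.0, 18.0, -90.0)]
330 [(18.0, -20.0, -130.0), (-9.0, -19.0, -90.0), (-70.0, -1.0, 3.0), (-9.0, 18.0, -89.0)]
340 [(23.0, -17.0, -141.0), (23.0, -11.0, -141.0), (23.0, -1.0, -142.0), (23.0, 10.0, -142.0)]
350 [(23.0, -16.0, -145.0), (25.0, -10.0, -147.0), (25.0, -1.0, -147.0), (24.0, 9.0, -146.0)]
360 [(25.0, -15.0, -150.0), (24.0, -10.0, -149.0), (24.0, -1.0, -149.0), (25.0, 8.0, -150.0)]
380 [(25.0, -14.0, -155.0), (24.0, -9.0, -154.0), (24.0, -1.0, -154.0), (24.0, 8.0, -154.0)]
side -130 408 [ -38.  -79. -130.] [  28.   81. -120.]
side -120 98 [ -38.  
[... 585 characters left out ...]
50. 100.   7.]
scene -130 189 [ -34.  -79. -130.] [  39.   84. -120.]
scene -120 53 [  -1.  -79. -120.] [  39.   84. -110.]
scene -110 11 [  -3.   22. -109.] [  17.   26. -100.]
scene -100 28 [-15. -21. -99.] [ 18.  27. -90.]
scene -90 46 [-17. -25. -90.] [ 18.  31. -80.]
scene -80 43 [-12. -26. -79.] [ 17.  29. -70.]
scene -70 46 [-16. -25. -70.] [ 18.  29. -60.]
scene -60 47 [-16. -24. -60.] [ 18.  28. -50.]
scene -50 44 [-15. -23. -50.] [ 18.  28. -40.]
scene -40 13 [-16. -19. -40.] [ 16.  24. -34.]
scene -30 86 [-21. -21. -24.] [ 26.  23. -20.]
scene -20 159 [-38. -21. -20.] [ 50. 100. -10.]
scene -10 338 [ -50. -100.  -10.] [50. 99. -0.]
scene 0 2128 [ -50. -100.    0.] [ 50. 100.   7.]
```

All three cameras agree: the finger tips sit 33 mm behind the reported TCP, with the body at -112 instead of -79. The fingers closed above the sleeve without touching it. I'll allow for 33 mm: open, go 32 mm lower and grip.

send_rows(
  motion=[
    [0, 0, 0.01, 0, 0, 0, 0.6],
    [0, 0, 0.01, 0, 0, 0, 0.6],
    [0, 0, 0.01, 0, 0, 0, 0.6],
    [0, 0, -0.03, 0, 0, 0, 0.6],
    [0, 0, -0.05, 0, 0, 0, 0.6],
    [0, 0, -0.064, 0, 0, 0, 0.6],
    [0, 0, -0.064, 0, 0, 0, 0.6],
    [0, 0, -0.064, 0, 0, 0, -0.2],
    [0, 0, -0.064, 0, 0, 0, -0.2],
    [0, 0, -0.064, 0, 0, 0, -0.2],
    [0, 0, -0.064, 0, 0, 0, -0.2],
  ],
  squeeze=20,
)

```text
time_s: 5.1
ee_pos: [510.7, -221.1, -27.5]
ee_rot: [180.0, -0.0, 20.3]
force: [-0.4, 0.9, 1.5]
gripper_width: 47.0
gripper_force: 20.0
```

send_rows(
  motion=[
    [0, 0, 0.1, 0, 0, 0, -0.2],
    [0, 0, 0.2, 0, 0, 0, -0.2],
    [-0.006, 0.1, 0.26, 0, 0, 0, -0.2],
    [-0.006, 0.2, 0.26, 0, 0, 0, -0.2],
    [-0.006, 0.3, 0.26, 0, 0, 0, -0.2],
    [-0.006, 0.384, 0.26, 0, 0, 0, -0.2],
    [-0.006, 0.384, 0.26, 0, 0, 0, -0.2],
    [-0.006, 0.384, 0.26, 0, 0, 0, -0.2],
    [-0.006, 0.384, 0.26, 0, 0, 0, -0.2],
  ],
  squeeze=20,
)

```text
time_s: 6.22
ee_pos: [507.4, -30.0, 102.0]
ee_rot: [180.0, 0.0, 20.3]
force: [0.5, 0.4, -2.0]
gripper_width: 46.7
gripper_force: 20.0
```

```bash
cat > seat.py <<'E'
from h import *
s,f,W=wrist('w7.png'); print(s['ee_pos'],s['gripper_width'],s['gripper_force'],s['force'])
R=Ro.from_euler('xyz',s['ee_rot'],degrees=True).as_matrix(); A=(W-s['ee_pos'])@R
for nm,m in dict(top=near(W,573.5,-5.3,25,78,90),shoulder=near(W,573.5,-5.3,36,27.5,33)).items():
    Q=W[m]; print(nm,len(Q),np.median(Q,0),cv2.minEnclosingCircle(Q[:,:2].astype(np.float32)),cv2.minAreaRect(Q[:,:2].astype(np.float32))[:2])
# sleeve in hand: top at tool z about 28-24=+4
m=(np.hypot(A[...,0],A[...,1])<30)&(A[...,2]>-3)&(A[...,2]<9)&(abs(A[...,1])<25)&(W[...,2]>105)&((A[...,0]>16.5)|(abs(A[...,1])<20))
Q=A[m]; print('sleeve',len(Q),np.percentile(Q,[1,50,99],axis=0)); print(cv2.minEnclosingCircle(Q[:,:2].astype(np.float32)))
# inner bore + outer edges via central strip |y|<3
q=Q[abs(Q[:,1]+.8)<3]; print('strip x', np.histogram(q[:,0],np.arange(-28,30,4)), q[:,0].min(),q[:,0].max())
E
python3 seat.py
```

```text
[507.41 -29.99 102.02] 46.686324733250856 19.999551022192463 [ 0.49  0.42 -1.96]
top 1455 [571.28  -2.75  81.65] ((571.2093505859375, -2.8559539318084717), 14.043872833251953) ((571.0896606445312, -2.932767868041992), (27.287866592407227, 26.836225509643555))
shoulder 3899 [572.68  -2.76  30.04] ((572.9098510742188, -4.429686069488525), 35.32581329345703) ((573.28466796875, -2.9095687866210938), (66.0180435180664, 68.84761047363281))Traceback (most recent call last):
  File "seat.py", line 8, in <module>
    Q=A[m]; print('sleeve',len(Q),np.percentile(Q,[1,50,99],axis=0)); print(cv2.minEnclosingCircle(Q[:,:2].astype(np.float32)))
                                  ~~~~~~~~~~~~~^^^^^^^^^^^^^^^^^^^^
    return _quantile_unchecked(
        a, q, axis, out, overwrite_input, method, keepdims, weights)
    return _ureduce(a,
                    func=_quantile_ureduce_func,
    ...<5 lines>...
                    overwrite_input=overwrite_input,
                    method=method)
    r = func(a, **kwargs)
    result = _quantile(arr,
                       quantiles=q,
    ...<2 lines>...
                       out=out,
                       weights=wgt)
    slices_having_nans = np.isnan(arr[-1, ...])
                                  ~~~^^^^^^^^^
IndexError: index -1 is out of bounds for axis 0 with size 0
```

View pics/w7.png

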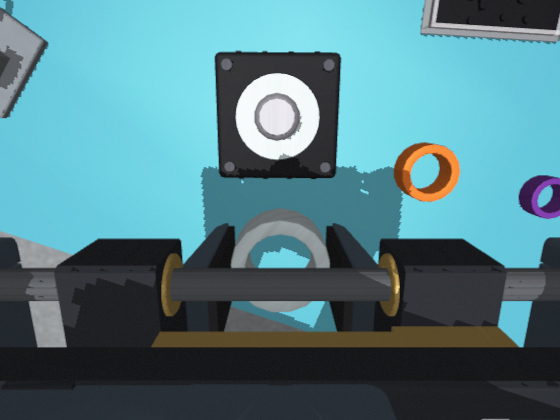

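Wrist view: the sleeve is held level at (281,262), and the shaft top is at (277,117) in the white shoulder. I'll correct the sleeve depth band and compute the offset.

```bash
sed -i "s/(A\[...,2\]>-3)&(A\[...,2\]<9)/(A[...,2]>-56)\&(A[...,2]<-46)/; s/w7.png/w8.png/" seat.py
cat >> seat.py <<'E'
v,u=np.nonzero(m); 
# top face arc, fit outer edge with known radius 24: far edge points x>12
far=Q[(Q[:,0]>8)]; b=[far[np.abs(far[:,1]-y)<1.2] for y in range(-18,19,3)]
E_=np.array([x[np.argmax(x[:,0])] for x in b if len(x)]); print('outer',circ(E_)); print(E_[:,:2].round(1).tolist())
E
python3 seat.py
```

```text
[507.44 -30.02 102.06] 46.52822993455267 19.99963938142173 [ 0.58  0.02 -1.01]
top 1467 [571.29  -2.72  81.72] ((571.18359375, -2.5520169734954834), 14.290118217468262) ((570.9124755859375, -2.8272953033447266), (27.54819679260254, 27.200376510620117))
shoulder 3911 [572.75  -2.77  30.06] ((573.6887817382812, -5.386973857879639), 35.71925735473633) ((574.1244506835938, -4.815380096435547), (69.11148834228516, 68.74523162841797))
sleeve 2422 [[-23.18 -19.56 -52.84]
 [ 13.42  -0.14 -51.35]
 [ 22.87  19.45 -46.5 ]]
((-0.5104643702507019, -1.0994006395339966), 24.02613639831543)
strip x (array([  5,  84,  54,   0,   0,   0,   0,   0,   0,   0,   3,  99, 127,
         0]), array([-28, -24, -20, -16, -12,  -8,  -4,   0,   4,   8,  12,  16,  20,
        24,  28])) -24.23926215268154 23.51429857703133
outer (array([ 0.5 , -1.06]), np.float64(22.70153213195525))
[[17.0, -17.0], [19.0, -13.9], [20.9, -10.9], [22.0, -7.8], [22.6, -5.9], [23.1, -2.3], [23.5, -0.9], [22.9, 2.0], [21.9, 6.6], [21.6, 7.9], [19.4, 10.9], [17.8, 14.0], [14.0, 17.1]]
```

send_rows(
  motion=[
    [0.06, 0.025, 0, 0, 0, 0, -0.2],
    [0.1296, 0.052, 0, 0, 0, 0, -0.2],
    [0.1296, 0.052, -0.04, 0, 0, 0, -0.2],
    [0.1296, 0.052, -0.08, 0, 0, 0, -0.2],
    [0.1296, 0.052, -0.09, 0, 0, 0, -0.2],
    [0.1296, 0.052, -0.1, 0, 0, 0, -0.2],
    [0.1296, 0.052, -0.11, 0, 0, 0, -0.2],
    [0.1296, 0.052, -0.116, 0, 0, 0, -0.2],
    [0.1296, 0.052, -0.116, 0, 0, 0, -0.2],
  ],
  squeeze=20,
)

```text
time_s: 7.45
ee_pos: [572.2, -3.0, 44.2]
ee_rot: [180.0, -0.0, 20.3]
force: [-0.2, -0.3, -1.4]
gripper_width: 46.7
gripper_force: 20.0
```

send_rows(
  motion=[
    [0, -0.001, -0.01, 0, 0, 0, -0.2],
    [0, -0.001, -0.02, 0, 0, 0, -0.2],
    [0, -0.001, -0.035, 0, 0, 0, -0.2],
    [0, -0.001, -0.05, 0, 0, 0, -0.2],
    [0, -0.001, -0.065, 0, 0, 0, -0.2],
    [0, -0.001, -0.075, 0, 0, 0, -0.2],
    [0, -0.001, -0.08, 0, 0, 0, -0.2],
    [0, -0.001, -0.08, 0, 0, 0, -0.2],
  ],
  squeeze=20,
)

```text
time_s: 8.45
ee_pos: [572.2, -3.5, 4.0]
ee_rot: [-180.0, 0.0, 20.3]
force: [0.2, -0.6, -1.4]
gripper_width: 46.3
gripper_force: 20.0
```

send_rows(
  motion=[
    [0, 0, -0.002, 0, 0, 0, -0.2],
    [0, 0, -0.004, 0, 0, 0, -0.2],
    [0, 0, -0.005, 0, 0, 0, -0.2],
    [0, 0, -0.005, 0, 0, 0, -0.2],
  ],
  squeeze=20,
)

```text
time_s: 8.95
ee_pos: [572.5, -3.5, 2.5]
ee_rot: [180.0, -0.0, 20.3]
force: [-1.6, 0.9, 6.4]
gripper_width: 46.4
gripper_force: 20.0
```

The sleeve is seated, with contact at the expected height. I'll release, lift clear and go to a viewing pose by the pliers.

send_rows(
  motion=[
    [0, 0, 0, 0, 0, 0, 0.4],
    [0, 0, 0, 0, 0, 0, 0.4],
    [0, 0, 0, 0, 0, 0, 0.4],
    [0, 0, 0.1, 0, 0, 0, 0.5],
    [0, 0, 0.2, 0, 0, 0, 0.6],
    [0, 0, 0.3, 0, 0, 0, 0.6],
    [0, 0, 0.4, 0, 0, 0, 0.6],
    [-0.03, 0.1, 0.47, 0, 0, -0.2, 0.6],
    [-0.07, 0.2, 0.476, 0, 0, -0.35, 0.6],
    [-0.1, 0.3, 0.476, 0, 0, -0.5, 0.6],
    [-0.14, 0.4, 0.476, 0, 0, -0.605, 0.6],
    [-0.174, 0.5, 0.476, 0, 0, -0.605, 0.6],
    [-0.174, 0.538, 0.476, 0, 0, -0.605, 0.6],
    [-0.174, 0.538, 0.476, 0, 0, -0.605, 0.6],
    [-0.174, 0.538, 0.476, 0, 0, -0.605, 0.6],
  ],
  squeeze=30,
)

```text
time_s: 10.82
ee_pos: [485.7, 264.2, 239.5]
ee_rot: [179.9, -0.0, -16.0]
force: [0.4, 0.1, 0.6]
gripper_width: 72.9
gripper_force: 0.0
```

Run:
```python
from h import *
s,f,W=wrist('w9.png'); print(s['ee_pos'],s['ee_rot'],s['qpos'])
X,Y=543.5,248.4
for nm,m in dict(grips=near(W,X,Y,40,130,185),tops=near(W,X,Y,40,168,185),bar=near(W,X,Y,48,93,101),ring=near(W,574,239.6,30,26,35)).items():
    Q=W[m]; 
    if len(Q)>4: print(nm,len(Q),np.median(Q,0),cv2.minAreaRect(Q[:,:2].astype(np.float32)),cv2.minEnclosingCircle(Q[:,:2].astype(np.float32)))
for n in ('scene','side'):
    g=eyes.grab_frame(n); C=cloud(g); C[g['depth']<=0]=np.nan
    for nm,m in dict(sl=near(C,573.5,-5,29,50,58),top=near(C,573.5,-5,29,78,90),grips=near(C,X,Y,40,130,185)).items():
        Q=C[m]; 
        if len(Q)>4: print(n,nm,len(Q),np.median(Q,0),cv2.minAreaRect(Q[:,:2].astype(np.float32)))
```

```text
[485.71 264.24 239.46] [179.94  -0.   -16.04] [ 27.39  14.54  86.45  -0.05  79.05 133.44]
grips 700 [542.67 265.51 173.92] ((542.1513671875, 252.7255859375), (53.60085678100586, 13.898893356323242), 73.42960357666016) ((541.9811401367188, 252.68971252441406), 27.08195686340332)
tops 482 [542.39 268.16 174.67] ((542.1146240234375, 252.72132873535156), (53.60708999633789, 13.642573356628418), 73.20399475097656) ((541.9811401367188, 252.68971252441406), 27.08195686340332)
bar 870 [543.9  248.08  97.72] ((542.3037109375, 253.6082305908203), (81.46537780761719, 30.678123474121094), 73.2000732421875) ((543.0130615234375, 253.89474487304688), 42.162025451660156)
ring 511 [578.16 240.37  30.68] ((575.834228515625, 242.99557495117188), (36.41971969604492, 41.23418045043945), 74.40101623535156) ((575.6296997070312, 243.080810546875), 22.784652709960938)
scene sl 199 [583.44   1.57  54.79] ((576.8262939453125, -3.9404659271240234), (39.266334533691406, 46.024314880371094), 22.931947708129883)
scene top 129 [575.24  -5.1   82.54] ((574.7955322265625, -5.733844757080078), (24.207836151123047, 26.68052101135254), 25.411195755004883)
scene grips 255 [545.44 236.72 161.6 ] ((544.861572265625, 248.36593627929688), (53.93461227416992, 14.534629821777344), 73.08209991455078)
side sl 203 [564.97 -14.29  54.1 ] ((570.3475952148438, -7.658454895019531), (40.145320892333984, 45.92585754394531), 62.327938079833984)
side top 117 [571.95  -6.07  81.77] ((572.1570434570312, -5.301521301269531), (24.8704891204834, 25.35910415649414), 62.14863204956055)
side grips 197 [540.15 230.46 160.88] ((542.8208618164062, 248.98072814941406), (56.0700798034668, 13.769763946533203), 73.19428253173828)
```

View pics/w9.png

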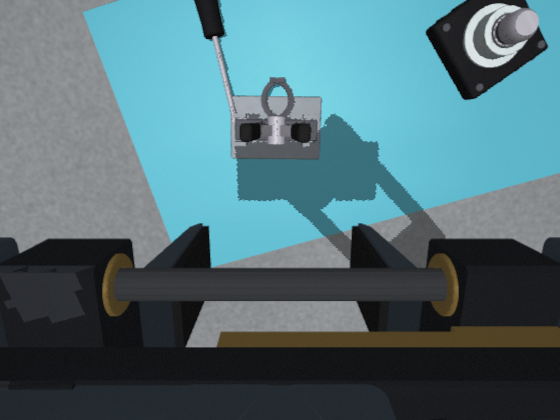

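Wrist view: the grips are at (250,132) and (301,132), and the ring is at (277,98). The sleeve on the shaft is at top right, with its top measured at 54 mm, so it is home. Now I'll go above the grips and check the pose.

send_rows(
  motion=[
    [0.06, -0.015, 0, 0, 0, -0.013, 0.6],
    [0.115, -0.029, -0.02, 0, 0, -0.013, 0.6],
    [0.115, -0.029, -0.06, 0, 0, -0.013, 0.6],
    [0.115, -0.029, -0.06, 0, 0, -0.013, 0.6],
    [0.115, -0.029, -0.06, 0, 0, -0.013, 0.6],
  ],
  squeeze=30,
)

```text
time_s: 11.6
ee_pos: [543.1, 250.7, 210.5]
ee_rot: [-180.0, -0.0, -16.8]
force: [-0.6, 0.2, 0.7]
gripper_width: 72.7
gripper_force: 0.0
```

send_rows(
  motion=[
    [0, 0, -0.06, 0, 0, 0, 0.6],
    [0, 0, -0.12, 0, 0, 0, 0.6],
    [0, 0, -0.18, 0, 0, 0, 0.6],
    [0, 0, -0.214, 0, 0, 0, 0.6],
    [0, 0, -0.214, 0, 0, 0, 0.6],
    [0, 0, -0.214, 0, 0, 0, 0.2],
    [0, 0, -0.214, 0, 0, 0, 0],
    [0, 0, -0.214, 0, 0, 0, -0.3],
    [0, 0, -0.214, 0, 0, 0, -0.3],
    [0, 0, -0.214, 0, 0, 0, -0.3],
    [0, 0, -0.214, 0, 0, 0, -0.3],
  ],
  squeeze=30,
)

```text
time_s: 12.98
ee_pos: [544.3, 251.7, 105.8]
ee_rot: [-179.8, -0.2, -16.7]
force: [-0.4, -0.0, 9.9]
gripper_width: 38.8
gripper_force: 30.0
```

send_rows(
  motion=[
    [0, 0, 0.01, 0, 0, 0, -0.3],
    [0, 0, 0.02, 0, 0, 0, -0.3],
    [0, 0, 0.05, 0, 0, 0, -0.3],
    [0, 0, 0.1, 0, 0, 0, -0.3],
    [0, 0, 0.16, 0, 0, 0, -0.3],
    [0, 0, 0.22, 0, 0, 0, -0.3],
    [0, 0, 0.22, 0, 0, 0, -0.3],
    [0, 0, 0.22, 0, 0, 0, -0.3],
  ],
  squeeze=35,
)

```text
time_s: 13.98
ee_pos: [542.0, 250.7, 211.6]
ee_rot: [179.9, 0.1, -16.8]
force: [0.5, 0.3, -1.9]
gripper_width: 38.7
gripper_force: 35.0
```

Run:
```python
from h import *
s,f,W=wrist('w10.png'); print(s['ee_pos'],s['ee_rot'],s['gripper_width'],s['force'])
R=Ro.from_euler('xyz',s['ee_rot'],degrees=True).as_matrix()
g=eyes.grab_frame('side'); h=eyes.grab_frame('scene')
for n,q in (('wrist',W),('side',cloud(g)),('scene',cloud(h))):
    if n!='wrist': q[(g if n=='side' else h)['depth']<=0]=np.nan
    A=(q-s['ee_pos'])@R
    print(n)
    for lo in range(-30,100,6):
        m=(abs(A[...,1])<50)&(abs(A[...,0])<70)&(A[...,2]>lo)&(A[...,2]<=lo+6)
        if m.sum()>3: print(lo,m.sum(),A[m].min(0).round(1),A[m].max(0).round(1))
a=cv2.resize(f['pixels'][130:300,180:380],(400,300),interpolation=2)
b=cv2.resize(g['pixels'][80:230,120:320],(400,300),interpolation=2)
cv2.imwrite('pics/w10c.png',np.hstack([a,b])[:,:,::-1])
```

```text
[542.02 250.66 211.58] [179.92   0.09 -16.75] 38.70986159483094 [ 0.45  0.26 -1.88]
wrist
-30 121 [  2.3 -19.7 -29.9] [  5.5  19.3 -24.2]
-24 85 [ -6.8 -18.5 -23.8] [  4.8  12.5 -18. ]
-18 194 [ -7.  -15.8 -17.9] [  3.4  16.  -12. ]
-12 186 [ -7.  -14.1 -12. ] [ 3.4 14.1 -6.1]
-6 171 [ -7.3 -12.5  -6. ] [ 3.3 11.6 -0. ]
0 726 [-15.5 -17.7   0. ] [11.  35.2  6. ]
6 1603 [-15.5 -40.    6. ] [11.1 40.  12. ]
12 150 [  7.2 -39.3  12.1] [11.  38.3 18. ]
18 12 [10.3 -6.5 18. ] [10.8  4.  21.2]
48 22 [  2.  -10.7  49.4] [ 2.5  9.9 54. ]
54 29 [  1.5 -10.8  54.1] [ 2.5 11.  59.9]
60 36 [ -5.4 -11.   60. ] [ 2.4 11.2 64.7]
66 35 [  1.8 -11.4  66.8] [39.9 21.3 71.7]
72 1264 [ -6.6 -24.2  72. ] [53.  24.1 77.9]
side
-30 16 [ -6.4  15.4 -29.5] [  5.7  22.6 -24.2]
-24 14 [ -6.7  15.4 -24. ] [  5.1  19.6 -18.2]
-18 9 [ -4.1  13.  -15.5] [  4.2  17.1 -12.6]
-12 9 [ -4.7  12.3 -11.2] [ 3.6 15.6 -7.1]
-6 11 [-5.4  9.4 -5.8] [ 3.2 13.7 -0.1]
0 32 [-13.6  -4.6   0.2] [11.3 11.7  5.6]
6 149 [-12.9 -39.2   6. ] [11.8 42.5 11.5]
12 24 [-13.8   7.   12. ] [11.5 41.1 17.3]
36 12 [-4.8  8.8 36.8] [ 3.8 13.  
[... 397 characters left out ...]
 [ -5.6 -13.1 -17.9] [  6.   17.2 -12.4]
-12 30 [ -3.  -10.1 -11.9] [ 6.  15.8 -6.1]
-6 34 [-5.6 -8.4 -5.9] [ 5.5 14.7 -0.1]
0 133 [-14.2 -32.4   0.1] [13.5 40.9  6. ]
6 400 [-11.6 -36.9   6. ] [13.7 42.5 11.9]
12 56 [  7.7 -36.5  12.1] [13.4 40.8 17.8]
18 6 [11.8 -2.  18.1] [12.7  5.1 19.9]
24 6 [ 3.8 -5.9 24.2] [ 5.7 12.3 29.8]
30 16 [ 1.1 -6.7 30.8] [ 5.7 12.  34.7]
36 17 [-0.9 -7.1 36.9] [ 5.4 12.7 41.7]
42 20 [ 0.2 -7.5 42.1] [ 5.7 13.5 48. ]
48 18 [ 3.1 -7.5 48.3] [ 5.2 13.6 53.5]
54 15 [-1.5 -7.9 54.9] [ 5.1 13.3 59.9]
60 14 [-2.6 -8.3 60.1] [ 5.  14.1 65.4]
66 28 [  2.  -21.4  66. ] [52.8 24.3 72. ]
72 262 [ -3.8 -20.9  72. ] [55.4 27.2 78. ]
78 5 [ 20.2 -13.   78.3] [54.1 21.9 79.3]
```

View pics/w10c.png

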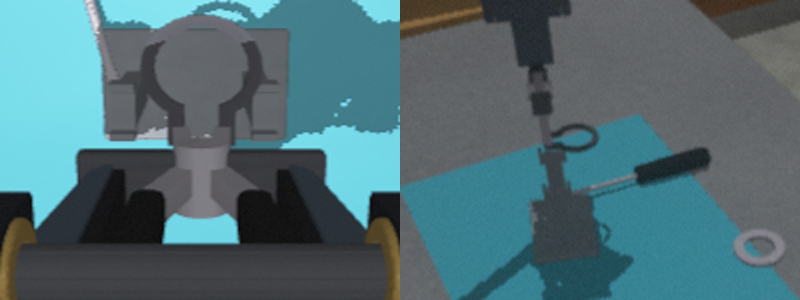

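The pliers are lifted upright. The ring is round and level, with outer edge ±24 mm, and the side crop shows it clear of the stand. I'll carry it above the shaft and measure ring against shaft.

send_rows(
  motion=[
    [0.0, -0.05, 0.0, 0, 0, 0, -0.3],
    [0.0054, -0.15, 0.0, 0, 0, 0, -0.3],
    [0.0054, -0.24, 0.0, 0, 0, 0, -0.3],
    [0.0054, -0.33, 0.0, 0, 0, 0, -0.3],
    [0.0054, -0.42, 0.0, 0, 0, 0, -0.3],
    [0.0054, -0.47, 0.0, 0, 0, 0, -0.3],
    [0.0054, -0.4906, 0.0, 0, 0, 0, -0.3],
    [0.0054, -0.4906, 0, 0, 0, 0, -0.3],
    [0.0054, -0.4906, 0, 0, 0, 0, -0.3],
  ],
  squeeze=35,
)

```text
time_s: 15.25
ee_pos: [545.4, 6.8, 212.4]
ee_rot: [-180.0, 0.0, -16.7]
force: [0.5, 0.2, -2.9]
gripper_width: 38.5
gripper_force: 35.0
```

```bash
cat > ring.py <<'E'
from h import *
import sys
s,f,W=wrist('wr%s.png'%sys.argv[1]); print(s['ee_pos'],s['ee_rot'],s['gripper_width'],s['force'])
R=Ro.from_euler('xyz',s['ee_rot'],degrees=True).as_matrix()
V={'wrist':W}; G={'wrist':f}
for n in ('side','scene'):
    g=eyes.grab_frame(n); C=cloud(g); C[g['depth']<=0]=np.nan; V[n]=C; G[n]=g
for n,C in V.items():
    A=(C-s['ee_pos'])@R
    m=(A[...,2]>70)&(A[...,2]<80)&(np.hypot(A[...,0]-30,A[...,1])<27)&(np.hypot(A[...,0]-30,A[...,1])>16.5); Q=C[m]
    b=(A[...,2]>3)&(A[...,2]<14)&(abs(A[...,0])<9)&(abs(A[...,1])<42)&(abs(A[...,1])>20)
    print(n,'ring',m.sum(),np.median(Q,0),'fit',circ(Q),'rectc',cv2.minAreaRect(Q[:,:2].astype(np.float32))[0],'toolz',np.percentile(A[m][:,2],[10,50,90]),'bar',np.median(A[b][:,2]))
    t=near(C,573,-4.5,16,77,86); 
    if t.sum()>5: print('  shaft top',t.sum(),cv2.minAreaRect(C[t][:,:2].astype(np.float32)))
a=cv2.resize(G['side']['pixels'][190:300,190:337],(400,300),interpolation=2)
b=cv2.resize(G['scene']['pixels'][180:280,210:343],(400,300),interpolation=2)
cv2.imwrite('pics/ring%s.png'%sys.argv[1],np.hstack([a,b])[:,:,::-1])
E
python3 ring.py 1
```

```text
[545.42   6.77 212.44] [-179.98    0.03  -16.69] 38.51342245702485 [ 0.54  0.2  -2.87]
wrist ring 1136 [575.84  -4.49 138.38] fit (array([573.05,  -1.34]), np.float64(21.899682192051184)) rectc (572.9317626953125, -1.37591552734375) toolz [73.08 74.04 75.01] bar 7.894698998547137
  shaft top 653 ((571.6129150390625, -2.970937728881836), (28.67080307006836, 26.746366500854492), 52.29405212402344)
side ring 218 [574.9   -5.59 138.41] fit (array([574.27,  -2.65]), np.float64(22.106533213221482)) rectc (574.4502563476562, -1.3530464172363281) toolz [72.68 74.   76.47] bar 7.5129461674497815
  shaft top 131 ((571.2335815429688, -4.839179992675781), (26.038917541503906, 28.27644157409668), 34.47587966918945)
scene ring 209 [576.96  -5.94 139.5 ] fit (array([574.17,  -3.82]), np.float64(22.422087971964583)) rectc (573.6121826171875, -4.324769973754883) toolz [71.54 72.92 74.74] bar 6.608078098455726
  shaft top 118 ((576.223388671875, -5.418119430541992), (22.455902099609375, 26.4359073638916), 20.84203338623047)
```

View pics/ring1.png

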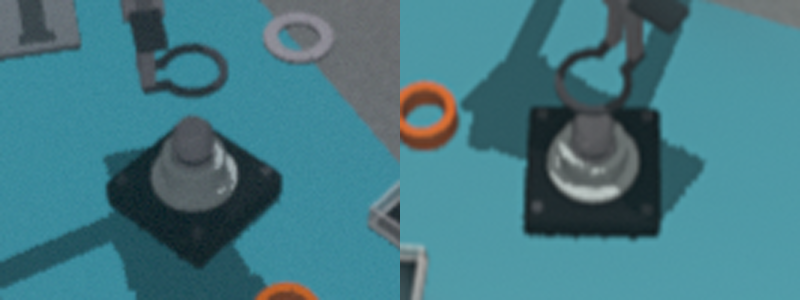

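The ring is over the shaft, about (0.8, 1.9) mm off. I'll correct that and lower to just past the shaft top.

send_rows(
  motion=[
    [-0.0016, -0.0038, 0, 0, 0, 0, -0.3],
    [-0.0016, -0.0038, -0.03, 0, 0, 0, -0.3],
    [-0.0016, -0.0038, -0.06, 0, 0, 0, -0.3],
    [-0.0016, -0.0038, -0.09, 0, 0, 0, -0.3],
    [-0.0016, -0.0038, -0.1, 0, 0, 0, -0.3],
    [-0.0016, -0.0038, -0.11, 0, 0, 0, -0.3],
    [-0.0016, -0.0038, -0.12, 0, 0, 0, -0.3],
    [-0.0016, -0.0038, -0.13, 0, 0, 0, -0.3],
    [-0.0016, -0.0038, -0.13, 0, 0, 0, -0.3],
  ],
  squeeze=35,
)

```text
time_s: 16.52
ee_pos: [544.4, 3.8, 147.4]
ee_rot: [180.0, 0.0, -16.8]
force: [-0.4, -0.1, -2.1]
gripper_width: 38.5
gripper_force: 35.0
```

```bash
python3 ring.py 2
```

```text
[544.42   3.81 147.36] [179.99   0.04 -16.75] 38.46587987539442 [-0.4  -0.08 -2.13]
wrist ring 1156 [574.18  -7.31  73.26] fit (array([572.11,  -4.45]), np.float64(21.813586541127144)) rectc (571.8984985351562, -4.484004974365234) toolz [73.04 74.08 75.06] bar 7.9583570239077925
  shaft top 972 ((571.6802978515625, -2.875988006591797), (28.143997192382812, 27.340534210205078), 36.393733978271484)
side ring 178 [573.35 -12.    73.59] fit (array([573.56,  -5.43]), np.float64(22.340920385766598)) rectc (573.4520263671875, -4.425270080566406) toolz [72.08 73.75 76.01] bar 7.3679812089896135
  shaft top 126 ((571.6455078125, -4.81755256652832), (25.644134521484375, 26.349523544311523), 27.38707733154297)
scene ring 171 [574.62  -9.46  74.62] fit (array([573.42,  -6.8 ]), np.float64(22.428475868880266)) rectc (572.733642578125, -7.650991439819336) toolz [71.31 72.72 74.69] bar 6.3333424140802075
  shaft top 141 ((575.0485229492188, -5.218540191650391), (25.841533660888672, 26.921558380126953), 29.48805809020996)
```

View pics/ring2.png

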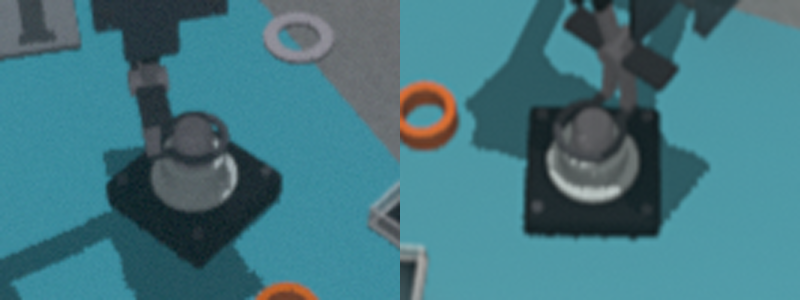

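The ring encircles the shaft in both views. I have now viewed 12 pictures, which is over the limit of 10, so from here I use numbers only. I'll lower gently to just above the sleeve.

send_rows(
  motion=[
    [0, 0.0016, -0.006, 0, 0, 0, -0.3],
    [0, 0.0016, -0.012, 0, 0, 0, -0.3],
    [0, 0.0016, -0.018, 0, 0, 0, -0.3],
    [0, 0.0016, -0.023, 0, 0, 0, -0.3],
    [0, 0.0016, -0.026, 0, 0, 0, -0.3],
    [0, 0.0016, -0.028, 0, 0, 0, -0.3],
    [0, 0.0016, -0.028, 0, 0, 0, -0.3],
    [0, 0.0016, -0.028, 0, 0, 0, -0.3],
  ],
  squeeze=35,
)

```text
time_s: 17.68
ee_pos: [544.7, 4.6, 133.8]
ee_rot: [180.0, -0.0, -16.7]
force: [-0.1, -0.9, -2.3]
gripper_width: 38.6
gripper_force: 35.0
```

```bash
python3 ring.py 3
```

```text
[544.74   4.61 133.75] [180.    -0.01 -16.75] 38.593438747871915 [-0.1  -0.87 -2.31]
wrist ring 1300 [574.66  -6.53  59.54] fit (array([572.23,  -3.41]), np.float64(21.636472090462362)) rectc (572.3770141601562, -3.6687240600585938) toolz [73.2  74.22 79.03] bar 7.980138982617664
  shaft top 1073 ((571.9154052734375, -2.8490238189697266), (28.42314910888672, 27.223716735839844), 26.38246726989746)
side ring 155 [565.61 -14.56  59.52] fit (array([573.32,  -5.17]), np.float64(21.885228180704573)) rectc (571.6751098632812, -8.911941528320312) toolz [72.34 74.24 78.09] bar 7.593434603770996
  shaft top 127 ((572.3292236328125, -5.102119445800781), (26.334856033325195, 25.465681076049805), 63.09968948364258)
scene ring 163 [582.41  -2.25  60.51] fit (array([573.54,  -5.97]), np.float64(22.130047977555165)) rectc (573.4827270507812, -6.638944625854492) toolz [71.59 73.25 78.04] bar 6.651163011845175
  shaft top 137 ((574.7745971679688, -5.733915328979492), (25.071794509887695, 26.63313865661621), 23.316251754760742)
```

send_rows(
  motion=[
    [0, 0, -0.001, 0, 0, 0, -0.3],
    [0, 0, -0.002, 0, 0, 0, -0.3],
    [0, 0, -0.002, 0, 0, 0, -0.3],
    [0, 0, -0.002, 0, 0, 0, -0.3],
    [0, 0, -0.002, 0, 0, 0, -0.3],
  ],
  squeeze=35,
)

```text
time_s: 18.45
ee_pos: [544.7, 4.6, 132.7]
ee_rot: [180.0, -0.0, -16.8]
force: [-0.1, -0.1, -1.9]
gripper_width: 38.7
gripper_force: 35.0
```

send_rows(
  motion=[
    [0, 0, -0.001, 0, 0, 0, -0.3],
    [0, 0, -0.001, 0, 0, 0, -0.3],
    [0, 0, -0.001, 0, 0, 0, -0.3],
    [0, 0, -0.001, 0, 0, 0, -0.3],
  ],
)

```text
time_s: 18.95
ee_pos: [544.7, 4.6, 132.2]
ee_rot: [180.0, -0.0, -16.8]
force: [0.1, -1.3, -0.8]
gripper_width: 38.4
gripper_force: 35.0
```

Run:
```python
from h import *
s=env.state(); print(s['ee_pos'],s['force'],s['gripper_width'])
g=eyes.grab_frame('scene'); C=cloud(g); C[g['depth']<=0]=np.nan
m=near(C,574.2,-5.5,30,50,63); print(np.histogram(C[m][:,2],np.arange(50,64)))
print(env.job_done())
```

```text
[544.69   4.6  132.25] [ 0.14 -1.26 -0.79] 38.42755023120528
(array([ 3, 10,  7, 11, 19, 16, 21, 25, 38, 50, 35,  8,  4]), array([50, 51, 52, 53, 54, 55, 56, 57, 58, 59, 60, 61, 62, 63]))
the job is handed in; nothing more can be done
None
```

I handed the job in at about 19 s: the sleeve is home on the housing and released, and the fully squeezed pliers are held upright with the spread ring around the shaft at the groove, its underside measuring about 54 mm and barely touching the sleeve; I viewed 12 pictures, two over the limit of 10.

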